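# Undo the captive thumbscrews by feel and lift the gearbox cover off

## Robot

A 6-joint arm with a two-finger parallel gripper is mounted at the origin on the work surface. World frame = base frame: x ahead of the robot, y to its left, z up, the work surface at z = 0. Lengths are in mm, angles in rad, forces in N, time in s.
With the tool pointing down it reaches from about 400 to 925 mm from the base axis. Payload 12.5 kg.
Tool frame: the origin (TCP) lies between the finger pads; the fingertips stand 25 mm ahead of it and the grasp point (between the pads) lies 6 mm ahead of it; z points along the fingers, y is the line along which they close (so a half turn about z gives the same grasp; the last joint's range is limited). The gripper opens to 95 mm and grips with 3 to 60 N. Pads are 20 mm wide; open, the fingers measure 119 mm over their backs; the gripper's body (75 mm by 180 mm) begins 59 mm behind the grasp point.
Start: joints at [-1.384, 0.491, 1.559, -0, 1.092, -0.106], TCP at [180.419, -598.409, 239.661] pointing down, gripper open.
Joint ranges: [-3.1, 3.1], [-0.84, 2.19], [0.05, 2.79], [-1.13, 4.28], [0.06, 2.93], [-2.69, 2.69]. Speed limits (rad/s): [2.22, 2.22, 2.79, 3.14, 3.14, 3.14].

## Interface

Orientations are given as [roll, pitch, yaw] about the fixed x, y, z axes, in that order (R = Rz(yaw) Ry(pitch) Rx(roll)).
In Python, from cell import state, read_camera, job_done, cut_out gives the robot as it stands. The module is installed in compiled form; this text tells all that it offers.
- The arm moves only by the tool jog_arm, never from a script. Its argument "motion" is a list of rows, each a list of 2 entries, a list of its own where there are three numbers: the shift along the tool's x, y, z in mm, then the turn about the tool's z in rad. A call has 1 to 5 rows; each row is the pose to reach, as a shift and turn from the pose commanded when the call began, along the tool's axes at that moment; what a row does not reach only later rows make up. A row lasts 1/10 s, in which the tool goes at most 50 mm and 8.59 degrees, less where a joint would pass 70% of its speed; a pose out of reach is approached as far as the arm can. A call with a gripper value outside its range is refused whole. "grip" is the closure, from 0 (fully open) to 1 (shut), set as the call begins (left out, the last holds). The fingers move at their own pace and stop on an object; the grip force is fixed at half the most. Time passes only in rows, so rows that repeat a pose let the fingers close. It gives the time, the measured TCP pose, the force, the opening and the grip force at its end, in the units of the state.
- state(): the state, without advancing time (a new reading comes with each control period).
- read_camera(name): name is "scene" or "side" or "wrist"; returns a dict with "img" (480x640x3 uint8, blue, green, red), "vertical_fov" (degrees; the focal length in pixels is half the picture's height over the tangent of half this angle, whatever the lens; pixels are square), "cx", "cy" (the principal point, pixels), "extrinsics" (4x4, takes a point from camera to world coordinates). Camera axes: x right, y up, looking along -z (the intrinsics and any distortion apply to the point x, -y, -z); pixel columns grow to the right and rows downward; lengths in mm; the calibration is good to about 2 mm. A picture is of the moment at which its call begins. There is no depth.
- job_done(): hands the job in; it is judged then, once.
Trained networks look in a picture, given as the dict that the camera call returned (one of the last four; its "shot" number tells which), for a name from the list of things; names that differ only in an ending like _2 or _b are one class to them, and where a whole thing is asked for, a point or a joint stands for the part that bears it (a point fixed in the world has none). Each returns a list of dicts, best first, with "p" (0 to 1); they miss things now and then, are a little off and sometimes report something else, mostly with a low value. They report only what shows in the picture. A call takes as long as a camera call. They do not tell look-alikes from the thing itself.
- cut_out(name, picture): "region" (480x640 bool, what is visible of it) and "box" ([left, top, right, bottom] in pixels, round what is visible of it).
The state is a dict: "t": time; "joints": joint angles; "qvel": joint speeds; "tau": joint torques, N m; "eef_pos": TCP position; "tcp_rot": TCP orientation; "ft_force": force on the tool from outside, world axes, zero at the start; "moment": the same for the moment, N m; "opening": opening from 0.0 (shut) to 1.0 (fully open); "grip_force": force on a finger pad.
Only numpy, scipy, OpenCV 4.12 (cv2) and the standard library are available. Lean on these libraries where they do the work, as an engineer would, in place of code of your own. Each camera call takes 0.05 s, during which the arm holds its last target. There are 200 camera calls.

## Task

Open the planer's drive gearbox: turn each of the two round thumbscrews anticlockwise until you feel it come up against its stop, without forcing it past the stop, then lift the cover off without wrenching it. Lay it gently in the plywood tray, flat on the two battens, knobs up and lengthwise along the tray, and let go; leave the things standing around undisturbed.

Things in the scene. Friction and masses are not known exactly. Their poses are not given: they have to be found in the camera images.
- gearbox: Blue cast gearbox, 240 x 150 mm, bolted to the bench. Origin: centre of its underside; x along its length, z up. The cover rests on its flange, 70 mm above the bench, inside a rim that is flush with the cover's top and 2 mm clear of it all round. A black motor end, 66 mm high, sticks out 60 mm at the +x end.
- cover: Aluminium cover plate 200 x 116 x 6 mm with handle and thumbscrews, 0.4 to 0.65 kg. Origin: centre of the plate's underside; x along its length, z up. At first it lies on the gearbox, the x axes in line. Each screw has a cross bar 20 mm long, lower face 12 mm below the plate, caught under the flange; it comes out through the flange's slot only within about 0.3 rad of the screw's loosened stop.
- pipe_a (a point): Top of a capped steel breather pipe of the gearbox, 14 mm thick, at x = +112, y = +67 mm on the gearbox, 125 mm above the bench: about 54 mm from the axis of knob A.
- pipe_b (a point): Top of the other pipe, just like it, at x = -112, y = -67 mm on the gearbox, beside knob B.
- handle (a point): Centre of the grip bar of the cover's black bail handle: the bar is 56 mm long along the cover's x, 12 mm wide along its y, 16 mm high; its centre is 38 mm above the plate's underside, in the middle of the plate, and its underside is open above the plate.
- knob_a (a point): Round black thumbscrew knob A, 28 mm in diameter, 24 mm high, at x = +75, y = +28 mm on the cover. This point: on its upright axis at mid height, 30 mm above the plate's underside. It turns in place; anticlockwise from above loosens. At first it is an unseen 0.7 to 2.4 rad from its loosened stop. Turning takes 0.05 Nm; at the stop the torque climbs sharply. It stays where left.
- knob_b (a point): Thumbscrew B, on the cover at x = -75, y = -28 mm: just like thumbscrew A, with a start of its own.
- insert_a (a joint): Angle (rad, anticlockwise from above) of the brass threaded insert that thumbscrew A sits in. It is pressed into the cover, reads 0, and turns only if the screw is forced against its stop (or its tight end) with more than about 0.8 Nm, which ruins it.
- insert_b (a joint): The same for thumbscrew B.
- tray: Open plywood tray fixed to the bench, 242 x 158 mm outside, 228 x 144 mm inside, 40 mm high. Origin: centre of its underside; x along its length. Two wooden battens, 14 mm wide, cross it at x = +45 and -45 mm; their tops, 27 mm above the bench, carry the plate, and the screws' cross bars then hang free beyond the battens.
- can: White can with a grey band standing on the bench, 54 mm in diameter, 100 mm high, a bystander. Origin: centre of its underside.
- bottle: Green glass bottle standing on the bench, 60 mm in diameter, 180 mm high, a bystander. Origin: centre of its underside.
- wrench: Steel wrench 170 mm long lying on the bench, a bystander. Origin: middle of its underside, x along its length.
- chuck: Steel drill chuck standing on the bench, 44 mm in diameter, 62 mm high, a bystander. Origin: centre of its underside.
There are look-alikes about, which are no part of the job. Leave any pink look-alike of the cover alone.

How it is judged (in metres and radians):
On the way:
1. the cover is lifted clear of the gearbox, 40 mm or more above its seat (z of cover in the frame of gearbox above 0.11 m), for 0.2 s.
At the end, for the whole second after the job is handed in: The cover lies flat (within 0.06 rad), knobs up, on the tray's two battens, its centre within 18 mm of the tray's centre along and across it and its length within 0.3 rad of the tray's (either way round), at rest and released (x of cover in the frame of tray between -0.018 and 0.018 m and y of cover in the frame of tray between -0.018 and 0.018 m and z of cover in the frame of tray between 0.022 and 0.032 m and angle between cover's own z axis and vertical below 0.06 rad and angle between the x axis of cover and the x axis of tray, either way round below 0.3 rad and linear speed of cover below 0.02 m/s and contact force between the fingers and cover below 0.1 N); the robot touches nothing.
It fails at once if a thumbscrew is forced past its stop: its insert turns by more than 0.12 rad (value of joint any of insert_a, insert_b above 0.12 rad or value of joint any of insert_a, insert_b below -0.12 rad).
It fails at once if the cover is wrenched against the gearbox with more than 100 N (contact force between cover and gearbox above 100 N).
It fails at once if the cover is dropped: it moves faster than 0.4 m/s while the fingers do not hold it (linear speed of cover above 0.4 m/s and contact force between the fingers and cover below 0.1 N).
It fails at once if a bystander is shifted by more than 25 mm or tipped over (distance of any of can, bottle, wrench, chuck from where it was at the start of the episode above 0.025 m or angle between any of can, bottle, chuck's own z axis and vertical above 0.35 rad).
It also fails if it takes over 72 s, if anything falls off the work surface, if the arm or the gripper's body presses on something with over 40 N, if the wrist force passes 120 N, or if a joint passes its speed limit or range.

## Working session

There is one attempt and no reset: what is moved stays moved. The work goes in short steps, Python scripts to look and compute and a tool call to move; the robot and the scene stay as the last step left them, time stands still between calls to the robot, and variables do not carry over. Pictures are saved under pics/ and viewed, at most 10 in all, crops included, and the job is handed in when it is done.

Besides the shell and the picture viewer there is one more tool, called after "Emit:" as a command line: name --argument value ..., lists and objects as JSON in quotes. jog_arm: Moves the arm, as the interface text tells. Its arguments: {"type":"object","properties":{"motion":{"type":"array"},"grip":{"type":"number"}},"required":["motion"]}

```bash
mkdir -p pics; ls
python3 - <<'E'
from cell import *
import cv2,numpy as np
print(state())
for n in ["scene","side"]:
    p=read_camera(n); cv2.imwrite(f"pics/{n}0.png",p["img"])
    print(n,p["vertical_fov"],p["cx"],p["cy"],p["extrinsics"].tolist() if hasattr(p["extrinsics"],'tolist') else p["extrinsics"],[k for k in p if k!='img'])
    for t in ["gearbox","cover","knob_a","handle","tray","can","bottle","wrench","chuck"]:
        for d in cut_out(t,p)[:3]:
            r=d["region"]; ys,xs=np.nonzero(r); print(t,round(d["p"],2),np.round(d["box"]),round(xs.mean()),round(ys.mean()))
E
```

```text
pics
{'t': 0.0, 'joints': array([-1.38362533e+00,  4.91569746e-01,  1.55943604e+00,  1.42698028e-05,
        1.09169406e+00, -1.05625615e-01]), 'qvel': array([-0.00142273, -0.00215384,  0.00056871, -0.00132166,  0.00156045,
        0.00019888]), 'tau': array([ 8.45396953e-04, -6.12632418e+01, -2.58187348e+01,  6.91846898e-02,
        4.80523438e-02, -9.56050872e-05]), 'eef_pos': array([ 180.36490433, -598.19216498,  239.06001902]), 'tcp_rot': array([-3.14049296e+00, -1.29316567e-04,  2.92789960e-01]), 'ft_force': array([-0.03918501,  0.0935825 , -0.68321483]), 'moment': array([-0.01663908, -0.01083308, -0.01055644]), 'grip_force': 0.0, 'opening': 0.9992133172162909}
scene 47.38477641000745 320.05484189309215 244.6674456008185 [[0.6289943018480513, -0.6422666724103415, 0.4380179103114731, 1260.7478598754014], [0.7773221201167402, 0.5280598662354566, -0.3419401983514189, -629.7676537099387], [-0.011682885769312718, 0.5555594470282533, 0.831394738375077, 1504.2696708986266], [0.0, 0.0, 0.0, 1.0]] ['vertical_fov', 'cx', 'cy', 'extrinsics', 'shot']
gearbox 0.68 [244. 233. 342. 318.] 298 2
[... 1138 characters left out ...]
box 0.15 [360. 195. 372. 212.] 367 202
cover 0.97 [471. 214. 498. 241.] 484 226
cover 0.93 [368. 129. 428. 172.] 399 151
cover 0.85 [149. 232. 207. 297.] 172 265
knob_a 0.97 [145. 233. 203. 297.] 172 266
knob_a 0.75 [241. 153. 312. 185.] 276 170
knob_a 0.73 [473. 213. 499. 241.] 484 227
handle 0.89 [368. 127. 428. 170.] 399 152
handle 0.88 [243. 156. 313. 185.] 276 170
handle 0.88 [144. 232. 204. 300.] 172 265
tray 0.91 [182. 279. 313. 384.] 247 329
can 0.9 [317. 246. 345. 294.] 332 269
bottle 0.92 [205. 171. 232. 233.] 218 203
bottle 0.47 [266. 184. 389. 258.] 329 226
wrench 0.87 [165. 391. 238. 445.] 201 419
wrench 0.32 [292. 189. 379. 232.] 337 210
chuck 0.69 [394. 176. 411. 199.] 403 187
```

Run:
```python
import cv2,numpy as np
a=cv2.imread("pics/scene0.png")[150:410,120:460];b=cv2.imread("pics/side0.png")[110:450,130:510]
cv2.imwrite("pics/s1.png",cv2.resize(a,(784,600),interpolation=cv2.INTER_CUBIC)) 
cv2.imwrite("pics/s2.png",cv2.resize(b,(670,600),interpolation=cv2.INTER_CUBIC))
```

```text
(no output)
```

View pics/s1.png

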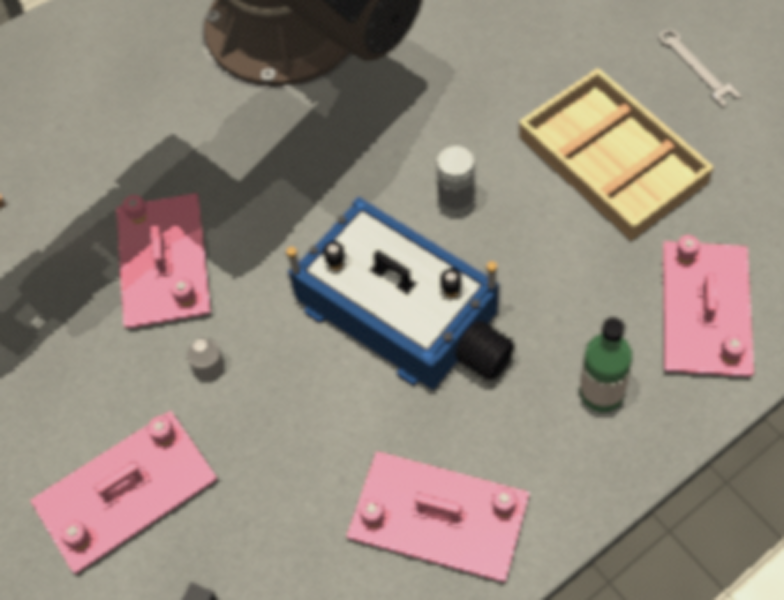

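View pics/s2.png

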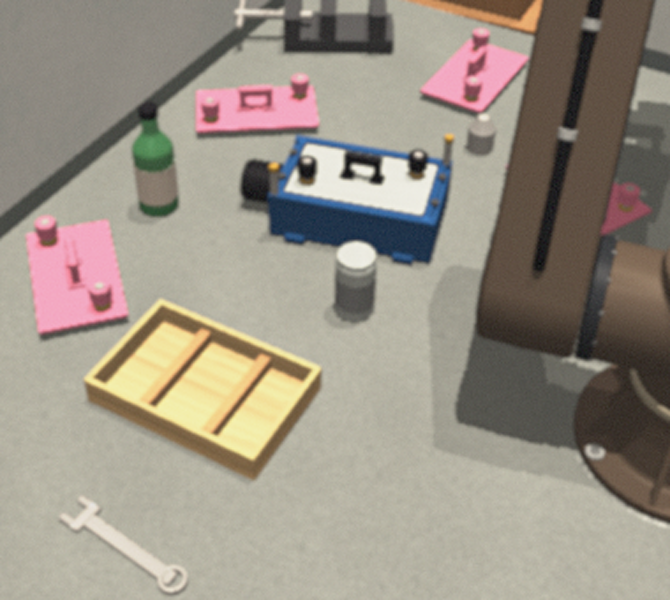

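The views show the white cover on the blue gearbox (scene px ~290,271; side ~337,205), with the motor end at +x. The four pink plates are decoys. The tray is at scene px ~387,216. I'll fit the gearbox and tray poses from these points.

```bash
cat > h.py <<'E'
from cell import *
import cv2,numpy as np
from scipy.optimize import least_squares
def proj(p,X):
    E=np.array(p["extrinsics"]);f=240/np.tan(np.radians(p["vertical_fov"])/2)
    c=(np.atleast_2d(X)-E[:3,3])@E[:3,:3]
    return np.c_[p["cx"]+f*c[:,0]/-c[:,2],p["cy"]-f*c[:,1]/-c[:,2]]
def ray(p,u,z):
    E=np.array(p["extrinsics"]);f=240/np.tan(np.radians(p["vertical_fov"])/2)
    d=E[:3,:3]@np.array([(u[0]-p["cx"])/f,-(u[1]-p["cy"])/f,-1]);o=E[:3,3]
    return o+d*(z-o[2])/d[2]
def T(q,P):
    c,s=np.cos(q[2]),np.sin(q[2]);P=np.array(P,float)
    return np.c_[q[0]+c*P[:,0]-s*P[:,1],q[1]+s*P[:,0]+c*P[:,1],P[:,2]]
def fit(obs,q0):  # obs: list of (pic, localpts, pixels)
    F=lambda q:np.concatenate([(proj(p,T(q,P))-np.array(U)).ravel() for p,P,U in obs])
    r=least_squares(F,q0,loss="soft_l1"); return r.x,F(r.x).reshape(-1,2)
E
python3 - <<'E'
from h import *
A=read_camera("scene");B=read_camera("side")
s=lambda L:[(120+x/2.306,150+y/2.308) for x,y in L]
d=lambda L:[(130+x/1.763,110+y/1.765) for x,y in L]
gp=[(112,67,125),(-112,-67,125),(75,28,112),(-75,-28,112),(0,0,112)]
GA=s([(491,267),(292,253),(451,278),(334,250),(394,265)])
GB=d([(273,168),(449,139),(308,165),(418,158),(363,160)])
tp=[(121,79,40),(121,-79,40),(-121,-79,40),(-121,79,40)]
TA=s([(711,167),(632,237),(520,127),(598,70)])
TB=d([(88,380),(163,302),(320,376),(253,460)])
for nm,P,a,b,pm in(("g",gp,GA,GB,1),("t",tp,TA,TB,1)):
    q0=list(ray(A,np.mean(a,0),80)[:2])+[0]
    best=None
    for y in (-2,-1,0,1,2,3):
        q,r=fit([(A,P,a),(B,P,b)],[q0[0],q0[1],y])
        if best is None or abs(r).sum()<abs(best[1]).sum():best=(q,r)
    print(nm,best[0],np.round(best[1],1).tolist())
    for p,u in((A,a),(B,b)):
        q,r=fit([(p,P,u)],best[0]);print(q,abs(r).mean())
for t in["can","bottle","wrench","chuck"]:
  for p,nm in((A,"A"),(B,"B")):
    c=cut_out(t,p)[0]; l,tt,rr,bb=c["box"]; print(t,nm,ray(p,((l+rr)/2,bb-6 if t!="wrench" else (tt+bb)/2),0)[:2])
print(state()["eef_pos"])
E
```

```text
g [ 5.22682062e+02 -1.68892395e+02  2.56303647e-01] [[0.7, -1.3], [-0.1, -1.8], [0.2, -1.0], [-0.0, -0.9], [-0.8, -1.4], [0.1, -1.5], [-0.0, -1.6], [-0.9, -2.4], [-0.0, -1.7], [-0.3, -1.2]]
[ 5.26239549e+02 -1.71623196e+02  2.59512020e-01] 0.3324395844616248
[ 5.19016561e+02 -1.63100475e+02  2.60803169e-01] 0.32863676657690916
t [527.97243204 226.95283585 -75.39791722] [[0.7, 0.0], [-0.0, -4.9], [-0.5, -3.2], [0.1, -1.2], [-2.0, -0.8], [-0.5, -1.9], [1.4, -4.2], [0.1, 0.4]]
[534.62296088 220.4602471  -75.38824284] 1.068720376766425
[525.17273196 230.16440665 -75.40682437] 1.218186347421483
can A [447.95551322   6.37173485]
can B [438.30644119   9.65666795]
bottle A [810.99102218 -47.12961168]
bottle B [798.86484526 -32.52721185]
wrench A [485.88880165 456.00050459]
wrench B [483.47066629 442.4039101 ]
chuck A [ 434.84216777 -418.75600188]
chuck B [ 437.41022597 -427.3701712 ]
[ 180.41383254 -598.40257134  239.65552019]
```

Emit:
jog_arm --motion '[[[45,-31,-6],0.036],[[90,-62,-12],0.036],[[135,-93,-18],0.036],[[180,-124,-24],0.036],[[225,-155,-30],0.036]]' --grip 0.0

```text
t: 2.0
eef_pos: [336.5, -402.7, 267.3]
tcp_rot: [3.141, -0.0, 0.256]
ft_force: [1.5, -1.1, 0.5]
opening: 1.0
grip_force: 0.0
```

Emit:
jog_arm --motion '[[[40,-30,-7],0],[[80,-60,-14],0],[[120,-90,-20],0],[[160,-120,-27],0],[[200,-150,-33],0]]'

```text
t: 2.5
eef_pos: [490.7, -208.4, 300.3]
tcp_rot: [3.141, -0.0, 0.257]
ft_force: [1.6, -0.2, -0.0]
opening: 0.998
grip_force: 0.0
```

Run:
```python
from h import *
s=state();print(s["t"],s["eef_pos"],s["tcp_rot"],s["moment"],s["joints"])
p=read_camera("wrist");cv2.imwrite("pics/w1.png",p["img"]);print(p["extrinsics"],p["vertical_fov"])
np.save("w1.npy",p,allow_pickle=True)
q=[522.5,-168.5,.257]
print(proj(p,T(q,[(112,67,125),(-112,-67,125),(75,28,112),(-75,-28,112),(0,0,116),(100,58,76),(100,-58,76),(-100,-58,76),(-100,58,76)])).round())
```

```text
2.5 [ 490.66041027 -208.35299719  300.27840505] [ 3.14099440e+00 -4.93430560e-04  2.56759799e-01] [ 0.01656101 -0.0363898  -0.00148818] [-5.25469866e-01  2.99312553e-01  1.70079743e+00 -8.42402875e-05
  1.14071097e+00  7.88601904e-01]
[[ 2.53388022e-01  9.35723029e-01  2.45391369e-01  5.59233003e+02]
 [-9.67363896e-01  2.44767705e-01  6.55428316e-02 -1.89175692e+02]
 [ 1.26605473e-03 -2.53990519e-01  9.67205880e-01  4.45185489e+02]
 [ 0.00000000e+00  0.00000000e+00  0.00000000e+00  1.00000000e+00]] 67.07454157936246
[[199.  38.]
 [359. 298.]
 [253.  90.]
 [319. 257.]
 [287. 178.]
 [227.  67.]
 [350.  67.]
 [347. 269.]
 [239. 269.]]
```

View pics/w1.png

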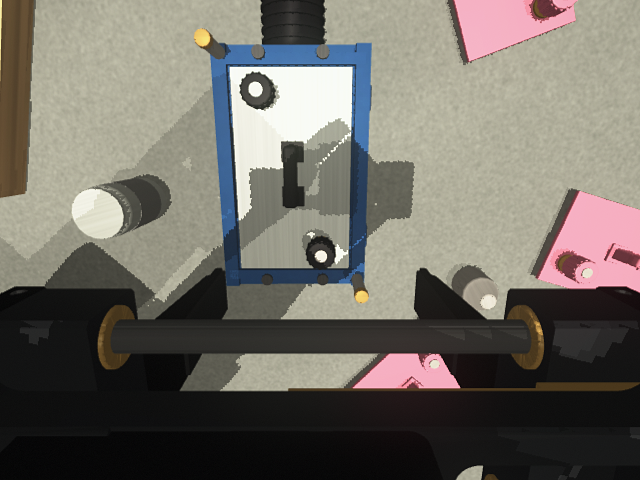

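The wrist view confirms the estimate. Pipes are at (203,37) and (362,297), knob tops at (256,89) and (320,255), and plate corners at (229,66), (353,66), (350,268) and (240,269). I'll refine from these.

Run:
```python
from h import *
p=np.load("w1.npy",allow_pickle=True).item()
P=[(112,67,125),(-112,-67,125),(75,28,112),(-75,-28,112),(100,58,76),(100,-58,76),(-100,-58,76),(-100,58,76)]
U=[(203,37),(362,297),(256,89),(320,255),(229,66),(353,66),(350,268),(240,269)]
q,r=fit([(p,P,U)],[522,-168,.257]);print(q,r.round(1).tolist())
print(T(q,[(75,28,100),(-75,-28,100),(0,0,108)]))
e=np.array([490.66,-208.35,300.28]);y=.257
for t in T(q,[(75,28,106),(-75,-28,106),(0,0,110)]):
    d=t-e;print(d@[np.cos(y),np.sin(y),0],d@[np.sin(y),-np.cos(y),0],-d[2])
```

```text
[ 5.23709688e+02 -1.70685228e+02  2.55606469e-01] [[-0.9, -0.2], [-0.1, 0.1], [-0.1, -0.0], [1.0, 1.0], [0.3, -0.1], [0.1, 0.1], [-1.3, 0.1], [1.0, -0.9]]
[[ 589.19364605 -124.63252753  100.        ]
 [ 458.22572958 -216.73792832  100.        ]
 [ 523.70968781 -170.68522792  108.        ]]
116.5768190501356 -55.92262387236268 194.27999999999997
-33.501073003968536 -0.13170779638618144 194.27999999999997
41.537873023083556 -28.027165834374422 190.27999999999997
```

Emit:
jog_arm --motion '[[[-33,0,25],0],[[-33,0,65],0],[[-33,0,105],0],[[-33,0,135],0],[[-33,0,150],0]]' --grip 0.37

```text
t: 3.05
eef_pos: [457.0, -218.2, 147.4]
tcp_rot: [-3.14, 0.002, 0.257]
ft_force: [0.0, 0.8, -0.3]
opening: 0.654
grip_force: 0.0
```

Run:
```python
from h import *
s=state();print(s["t"],s["eef_pos"],s["tcp_rot"],s["opening"])
p=read_camera("wrist");cv2.imwrite("pics/w2.png",p["img"])
q=[523.7,-170.7,.2556]
print(proj(p,T(q,[(-75,-28,112),(-112,-67,125),(-100,58,76),(-100,-58,76),(0,0,116)])).round())
d=T(q,[(-75,-28,106)])[0]-s["eef_pos"];y=s["tcp_rot"][2];print(d@[np.cos(y),np.sin(y),0],d@[np.sin(y),-np.cos(y),0],-d[2])
```

```text
3.05 [ 456.95179895 -218.1736013   147.38820133] [-3.13956093e+00  1.93249242e-03  2.56736628e-01] 0.6537118666136139
[[320. 279.]
 [395. 355.]
 [187. 295.]
 [367. 295.]
 [260. 131.]]
1.5834281021262637 -1.0537910526104661 41.388201332411796
```

View pics/w2.png

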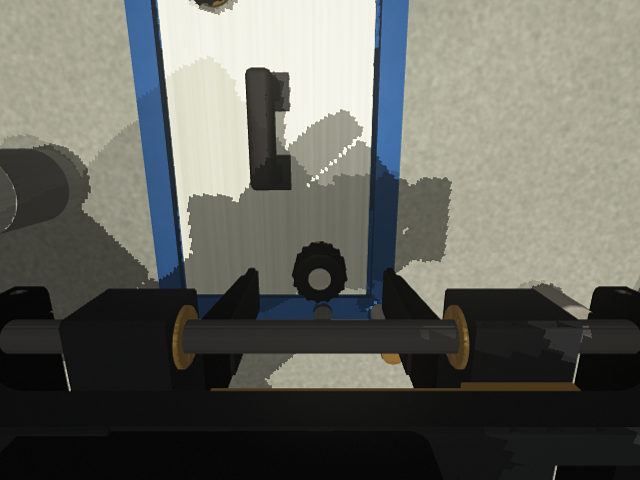

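Knob B's top is at (320,279), exactly as predicted and centred between the fingers. I'll descend and grip it.

Emit:
jog_arm --motion '[[[1,-1,15],0],[[1,-1,28],0],[[1,-1,38],0],[[1,-1,41],0],[[1,-1,41],0]]'

```text
t: 3.6
eef_pos: [458.5, -217.4, 108.7]
tcp_rot: [-3.142, 0.0, 0.257]
ft_force: [0.2, 0.4, 0.6]
opening: 0.628
grip_force: 0.0
```

Emit:
jog_arm --motion '[[[0,0,0],0],[[0,0,0],0],[[0,0,0],0],[[0,0,0],0],[[0,0,0],0]]' --grip 1.0

```text
t: 4.1
eef_pos: [458.5, -217.3, 108.8]
tcp_rot: [3.141, -0.0, 0.257]
ft_force: [-0.2, 0.0, 3.2]
opening: 0.287
grip_force: 30.0
```

```bash
cat > s.py <<'E'
from cell import state
import numpy as np
s=state();print(round(s["t"],2),s["eef_pos"].round(1),s["tcp_rot"].round(3),"F",s["ft_force"].round(1),"M",s["moment"].round(3),s["grip_force"],s["opening"],"tau6",s["tau"][5],"q6",s["joints"][5])
E
python3 s.py
```

```text
4.1 [ 458.5 -217.3  108.8] [ 3.141 -0.     0.257] F [-0.2  0.   3.2] M [ 0.04  -0.04  -0.003] 30.003003180027008 0.2867848295679338 tau6 0.023749841493554413 q6 0.7411450462165886
```

Emit:
jog_arm --motion '[[[0,0,0],-0.1],[[0,0,0],-0.2],[[0,0,0],-0.3],[[0,0,0],-0.4],[[0,0,0],-0.5]]'

```text
t: 4.6
eef_pos: [458.6, -217.4, 108.8]
tcp_rot: [3.141, -0.0, 0.761]
ft_force: [0.6, 0.2, 2.2]
opening: 0.286
grip_force: 30.0
```

```bash
python3 s.py
```

```text
4.6 [ 458.6 -217.4  108.8] [ 3.141 -0.     0.761] F [0.6 0.2 2.2] M [ 0.005 -0.046 -0.07 ] 30.00035583972931 0.2859545159796547 tau6 1.5925536677241325 q6 0.23714424843499995
```

Emit:
jog_arm --motion '[[[0,0,0],-0.05],[[0,0,0],-0.1],[[0,0,0],-0.14],[[0,0,0],-0.17]]'

```text
t: 5.0
eef_pos: [458.6, -217.4, 108.9]
tcp_rot: [3.141, -0.0, 0.928]
ft_force: [-0.9, -0.3, 2.3]
opening: 0.291
grip_force: 30.0
```

```bash
python3 s.py
```

```text
5.0 [ 458.6 -217.4  108.9] [ 3.141 -0.     0.928] F [-0.9 -0.3  2.3] M [ 0.011 -0.119 -0.043] 30.00036746263504 0.29148186370147655 tau6 0.3019903879612684 q6 0.06962687821785303
```

Emit:
jog_arm --motion '[[[0,0,0],-0.04],[[0,0,0],-0.08],[[0,0,0],-0.11],[[0,0,0],-0.13]]'

```text
t: 5.4
eef_pos: [458.6, -217.4, 108.9]
tcp_rot: [3.141, 0.0, 1.058]
ft_force: [1.3, 0.3, 2.9]
opening: 0.292
grip_force: 30.0
```

```bash
python3 s.py
```

```text
5.4 [ 458.6 -217.4  108.9] [3.141 0.    1.058] F [1.3 0.3 2.9] M [ 0.017 -0.187 -0.062] 30.000434517860413 0.2919166137130749 tau6 0.11749165132641792 q6 -0.0599322182089635
```

Emit:
jog_arm --motion '[[[0,0,0],-0.04],[[0,0,0],-0.08],[[0,0,0],-0.11],[[0,0,0],-0.13]]'

```text
t: 5.8
eef_pos: [458.6, -217.4, 108.8]
tcp_rot: [3.141, 0.0, 1.188]
ft_force: [0.1, 0.5, 2.8]
opening: 0.288
grip_force: 30.0
```

```bash
python3 s.py
```

```text
5.8 [ 458.6 -217.4  108.8] [3.141 0.    1.188] F [0.1 0.5 2.8] M [ 0.021 -0.242 -0.081] 30.00042736530304 0.287774224072833 tau6 0.11747026350349188 q6 -0.18984462908107164
```

Emit:
jog_arm --motion '[[[0,0,0],-0.04],[[0,0,0],-0.08],[[0,0,0],-0.11],[[0,0,0],-0.13]]'

```text
t: 6.2
eef_pos: [458.7, -217.4, 108.8]
tcp_rot: [3.141, 0.0, 1.318]
ft_force: [0.0, 0.3, 3.1]
opening: 0.291
grip_force: 30.0
```

```bash
python3 s.py
```

```text
6.2 [ 458.7 -217.4  108.8] [3.141 0.    1.318] F [0.  0.3 3.1] M [ 0.093 -0.302  0.   ] 30.000604391098022 0.2906957858152446 tau6 0.11744057759642601 q6 -0.31982515274263945
```

Emit:
jog_arm --motion '[[[0,0,0],-0.04],[[0,0,0],-0.08],[[0,0,0],-0.11],[[0,0,0],-0.13]]'

```text
t: 6.6
eef_pos: [458.7, -217.5, 108.8]
tcp_rot: [3.141, 0.0, 1.448]
ft_force: [1.5, 1.2, 4.1]
opening: 0.289
grip_force: 30.0
```

```bash
python3 s.py
```

```text
6.6 [ 458.7 -217.5  108.8] [3.141 0.    1.448] F [1.5 1.2 4.1] M [ 0.088 -0.407 -0.082] 30.00065714120865 0.28893400270973046 tau6 0.11730614583939314 q6 -0.449847743231544
```

Emit:
jog_arm --motion '[[[0,0,0],-0.04],[[0,0,0],-0.08],[[0,0,0],-0.11],[[0,0,0],-0.13]]'

```text
t: 7.0
eef_pos: [458.8, -217.7, 108.8]
tcp_rot: [3.141, 0.001, 1.577]
ft_force: [2.5, -1.5, 3.6]
opening: 0.284
grip_force: 30.0
```

```bash
python3 s.py
```

```text
7.0 [ 458.8 -217.7  108.8] [3.141e+00 1.000e-03 1.577e+00] F [ 2.5 -1.5  3.6] M [-0.287 -0.535 -0.02 ] 30.000589191913605 0.28446105380495373 tau6 0.16089553479105234 q6 -0.5795165669452784
```

Emit:
jog_arm --motion '[[[0,0,0],-0.04],[[0,0,0],-0.08],[[0,0,0],-0.1]]'

```text
t: 7.3
eef_pos: [458.7, -217.4, 108.7]
tcp_rot: [3.141, 0.0, 1.677]
ft_force: [2.2, -0.8, 2.4]
opening: 0.291
grip_force: 30.0
```

```bash
python3 s.py
```

```text
7.3 [ 458.7 -217.4  108.7] [3.141 0.    1.677] F [ 2.2 -0.8  2.4] M [-0.354 -0.629 -0.656] 29.99909520149231 0.29129235726567987 tau6 -0.6509940326213837 q6 -0.6795738874018278
```

Stop B is felt: torque jumped from about 0.05 to 0.66 Nm. I'll unload, release and move to A.

Emit:
jog_arm --motion '[[[0,0,0],0.03],[[0,0,0],0.03]]'

```text
t: 7.5
eef_pos: [458.7, -217.6, 108.7]
tcp_rot: [3.141, 0.001, 1.646]
ft_force: [2.7, -2.4, 1.8]
opening: 0.288
grip_force: 30.0
```

Emit:
jog_arm --motion '[[[0,0,0],0],[[0,0,0],0],[[0,0,0],0],[[0,0,-5],0],[[0,0,-20],0]]' --grip 0.37

```text
t: 8.0
eef_pos: [457.9, -217.0, 128.2]
tcp_rot: [-3.139, -0.001, 1.647]
ft_force: [-0.1, 0.3, 0.4]
opening: 0.618
grip_force: 0.0
```

```bash
python3 s.py
```

```text
8.0 [ 457.9 -217.   128.2] [-3.139e+00 -1.000e-03  1.647e+00] F [-0.1  0.3  0.4] M [-0.079 -0.125 -0.023] 0.0 0.618200966955725 tau6 -0.002321798092452809 q6 -0.6489566897990695
```

Emit:
jog_arm --motion '[[[0,0,-25],0.1],[[0,0,-45],0.24],[[21,35,-50],0.38],[[42,70,-50],0.52],[[62,104,-50],0.66]]'

```text
t: 8.5
eef_pos: [558.5, -146.8, 179.5]
tcp_rot: [3.141, -0.0, 0.981]
ft_force: [0.5, -0.0, -0.3]
opening: 0.631
grip_force: 0.0
```

```bash
cat > g.py <<'E'
from h import *
import sys
s=state();q=[float(v) for v in sys.argv[1:4]];L=[float(v) for v in sys.argv[4:7]]
d=T(q,[L])[0]-s["eef_pos"];y=s["tcp_rot"][2];print(s["eef_pos"].round(1),"shift",d@[np.cos(y),np.sin(y),0],d@[np.sin(y),-np.cos(y),0],-d[2],"turn",y-q[2],"op",s["opening"],"t",s["t"])
E
python3 g.py 523.7 -170.7 .2556 75 28 109
```

```text
[ 558.5 -146.8  179.5] shift 35.457693234905435 13.187184735048069 70.50426668247235 turn 0.724967974200448 op 0.6305522665506161 t 8.5
```

Emit:
jog_arm --motion '[[[20,7,0],0.14],[[35,13,0],0.28],[[35,13,0],0.42],[[35,13,5],0.56],[[35,13,25],0.7]]'

```text
t: 9.0
eef_pos: [588.3, -125.6, 155.1]
tcp_rot: [3.14, -0.002, 0.282]
ft_force: [-0.7, -0.2, -0.3]
opening: 0.633
grip_force: 0.0
```

```bash
python3 g.py 523.7 -170.7 .2556 75 28 109
python3 - <<'E'
from h import *
p=read_camera("wrist");cv2.imwrite("pics/w3.png",p["img"]);q=[523.7,-170.7,.2556]
print(proj(p,T(q,[(75,28,112),(112,67,125),(100,58,76),(100,-58,76)])).round())
E
```

```text
[ 588.3 -125.6  155.1] shift 1.0661959850086051 -0.653922632235393 46.14344791679494 turn 0.026065829198702206 op 0.6329090416075567 t 9.0
[[321. 275.]
 [243. 212.]
 [274. 217.]
 [457. 221.]]
```

View pics/w3.png

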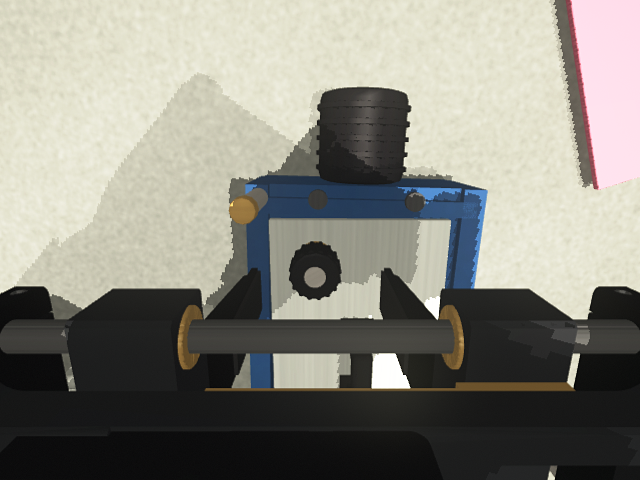

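Knob A shows at (315,277), about 6 px left of the prediction, so roughly 2–3 mm. I'll correct, settle and recheck before closing.

Emit:
jog_arm --motion '[[[1,-2,5],0.02],[[1,-2,10],0.02],[[1,-2,10],0.02]]'

```text
t: 9.35
eef_pos: [587.9, -123.3, 143.5]
tcp_rot: [-3.141, 0.0, 0.269]
ft_force: [0.0, -0.0, 0.3]
opening: 0.633
grip_force: 0.0
```

```bash
python3 g.py 523.7 -170.7 .2556 75 28 109
python3 - <<'E'
from h import *
p=read_camera("wrist");q=[523.7,-170.7,.2556]
g=p["img"][200:320,255:385].max(2)
m=(g<60).astype(np.uint8)
n,l,st,c=cv2.connectedComponentsWithStats(m)
for i in range(1,n):
    if st[i,4]>150: print(st[i]+[255,200,0,0,0],c[i]+[255,200])
print(proj(p,T(q,[(75,28,112),(75,28,100)])).round())
E
```

```text
[ 587.9 -123.3  143.5] shift 0.882589920104624 1.6338839333371897 34.54371236989752 turn 0.013750407989465308 op 0.6326974792468212 t 9.35
[ 292  247   55   62 2188] [318.73446069 276.39853748]
[255 268   7  52 313] [257.60702875 293.98402556]
[380 269   5  51 205] [382.35609756 294.07804878]
[[325. 283.]
 [325. 275.]]
```

Emit:
jog_arm --motion '[[[1,0,12],0],[[1,0,24],0],[[1,0,32],0],[[1,0,35],0],[[1,0,35],0]]'

```text
t: 9.9
eef_pos: [588.8, -123.1, 107.9]
tcp_rot: [-3.141, 0.001, 0.267]
ft_force: [-0.6, 0.5, 0.4]
opening: 0.63
grip_force: 0.0
```

Emit:
jog_arm --motion '[[[0,0,0],0],[[0,0,0],0],[[0,0,0],0],[[0,0,0],0],[[0,0,0],0]]' --grip 1.0

```text
t: 10.4
eef_pos: [589.0, -123.0, 108.9]
tcp_rot: [3.141, -0.0, 0.267]
ft_force: [0.0, 1.0, 0.5]
opening: 0.287
grip_force: 30.0
```

```bash
python3 s.py
```

```text
10.4 [ 589.  -123.   108.9] [ 3.141 -0.     0.267] F [0.  1.  0.5] M [ 0.06   0.03  -0.044] 30.002586543560028 0.28719016194201874 tau6 -0.0297709833830595 q6 0.9882750067659098
```

Emit:
jog_arm --motion '[[[0,0,0],-0.12],[[0,0,0],-0.24],[[0,0,0],-0.36],[[0,0,0],-0.48],[[0,0,0],-0.58]]'

```text
t: 10.9
eef_pos: [588.7, -122.6, 108.8]
tcp_rot: [-3.141, -0.0, 0.851]
ft_force: [-2.0, 3.6, 3.0]
opening: 0.29
grip_force: 30.0
```

```bash
python3 s.py
```

```text
10.9 [ 588.7 -122.6  108.8] [-3.141 -0.     0.851] F [-2.   3.6  3. ] M [ 0.731  0.268 -0.083] 30.000344216823578 0.2899297305954047 tau6 1.331135742366314 q6 0.4035380251977604
```

Emit:
jog_arm --motion '[[[0,0,0],-0.05],[[0,0,0],-0.1],[[0,0,0],-0.14],[[0,0,0],-0.16]]'

```text
t: 11.3
eef_pos: [588.7, -122.7, 108.8]
tcp_rot: [-3.141, -0.0, 1.008]
ft_force: [-2.2, 4.4, 3.5]
opening: 0.288
grip_force: 30.0
```

```bash
python3 s.py
```

```text
11.3 [ 588.7 -122.7  108.8] [-3.141 -0.     1.008] F [-2.2  4.4  3.5] M [ 0.684  0.358 -0.038] 30.000699162483215 0.28774202047897574 tau6 -0.03320637275464833 q6 0.24704296141805726
```

Emit:
jog_arm --motion '[[[0,0,0],-0.04],[[0,0,0],-0.08],[[0,0,0],-0.11],[[0,0,0],-0.13]]'

```text
t: 11.7
eef_pos: [588.7, -122.8, 108.8]
tcp_rot: [-3.141, -0.0, 1.138]
ft_force: [-2.3, 4.7, 5.5]
opening: 0.289
grip_force: 30.0
```

```bash
python3 s.py
```

```text
11.7 [ 588.7 -122.8  108.8] [-3.141 -0.     1.138] F [-2.3  4.7  5.5] M [ 0.742  0.456 -0.085] 30.00089406967163 0.2887328347928146 tau6 0.11298183118924499 q6 0.11748763616049593
```

Emit:
jog_arm --motion '[[[0,0,0],-0.04],[[0,0,0],-0.08],[[0,0,0],-0.11],[[0,0,0],-0.13]]'

```text
t: 12.1
eef_pos: [588.7, -122.9, 108.8]
tcp_rot: [-3.141, -0.0, 1.268]
ft_force: [-3.8, 4.8, 5.9]
opening: 0.291
grip_force: 30.0
```

```bash
python3 s.py
```

```text
12.1 [ 588.7 -122.9  108.8] [-3.141 -0.     1.268] F [-3.8  4.8  5.9] M [ 0.741  0.522 -0.076] 30.000995993614197 0.291148354853459 tau6 0.13278426602482796 q6 -0.012540392844771922
```

Emit:
jog_arm --motion '[[[0,0,0],-0.04],[[0,0,0],-0.08],[[0,0,0],-0.11],[[0,0,0],-0.13]]'

```text
t: 12.5
eef_pos: [588.8, -122.9, 108.7]
tcp_rot: [-3.141, -0.0, 1.397]
ft_force: [-3.0, -1.3, 2.0]
opening: 0.288
grip_force: 30.0
```

```bash
python3 s.py
```

```text
12.5 [ 588.8 -122.9  108.7] [-3.141 -0.     1.397] F [-3.  -1.3  2. ] M [-0.209  0.512 -0.325] 30.000222623348236 0.2882867185919819 tau6 -0.31670895405113697 q6 -0.14197769837930205
```

Emit:
jog_arm --motion '[[[0,0,0],-0.02],[[0,0,0],-0.02]]'

```text
t: 12.7
eef_pos: [588.8, -123.0, 108.7]
tcp_rot: [-3.141, -0.0, 1.417]
ft_force: [-3.2, 5.1, 5.1]
opening: 0.286
grip_force: 30.0
```

```bash
python3 s.py
```

```text
12.7 [ 588.8 -123.   108.7] [-3.141 -0.     1.417] F [-3.2  5.1  5.1] M [ 0.719  0.509 -0.299] 30.000573992729187 0.2863387625188759 tau6 -0.4669293947517872 q6 -0.16218112870077253
```

Stop A is felt too: joint 6 torque is climbing 0.32 → 0.47 Nm over 0.02 rad. Release and go to the handle.

Emit:
jog_arm --motion '[[[0,0,0],0.04],[[0,0,0],0.04]]'

```text
t: 12.9
eef_pos: [588.9, -123.1, 108.7]
tcp_rot: [-3.142, 0.0, 1.376]
ft_force: [-2.3, 3.0, 4.5]
opening: 0.29
grip_force: 30.0
```

Emit:
jog_arm --motion '[[[0,0,0],0],[[0,0,0],0],[[0,0,0],0],[[0,0,-10],0],[[0,0,-40],0]]' --grip 0.37

```text
t: 13.4
eef_pos: [588.1, -122.9, 147.4]
tcp_rot: [-3.137, -0.0, 1.377]
ft_force: [-0.0, 1.3, -0.1]
opening: 0.614
grip_force: 0.0
```

```bash
python3 g.py 523.7 -170.7 .2556 0 0 170
```

```text
[ 588.1 -122.9  147.4] shift -59.255977144676265 -53.96017025964122 -22.56823272722636 turn 1.121366370051467 op 0.6137540822398436 t 13.4
```

Emit:
jog_arm --motion '[[[0,0,-22],0.14],[[-15,-14,-22],0.28],[[-30,-28,-22],0.42],[[-45,-42,-22],0.56],[[-59,-54,-22],0.7]]'

```text
t: 13.9
eef_pos: [524.0, -171.1, 171.5]
tcp_rot: [3.141, -0.0, 0.671]
ft_force: [1.0, 0.5, -1.0]
opening: 0.629
grip_force: 0.0
```

Emit:
jog_arm --motion '[[[0,0,0],0.14],[[0,0,0],0.28],[[0,0,0],0.42],[[0,0,0],0.42]]'

```text
t: 14.3
eef_pos: [524.7, -170.8, 171.4]
tcp_rot: [3.141, -0.001, 0.255]
ft_force: [-0.6, 0.5, 0.3]
opening: 0.631
grip_force: 0.0
```

```bash
python3 g.py 523.7 -170.7 .2556 0 0 114
python3 - <<'E'
from h import *
p=read_camera("wrist");q=[523.7,-170.7,.2556];cv2.imwrite("pics/w4.png",p["img"])
print(proj(p,T(q,[(28,0,116),(-28,0,116),(75,28,112),(100,58,76)])).round())
E
```

```text
[ 524.7 -170.8  171.4] shift -0.978583178183477 -0.38156162336084465 57.3683279417543 turn -0.000857910763287506 op 0.6311605993424215 t 14.3
[[321. 224.]
 [321. 315.]
 [270. 138.]
 [228.  98.]]
```

View pics/w4.png

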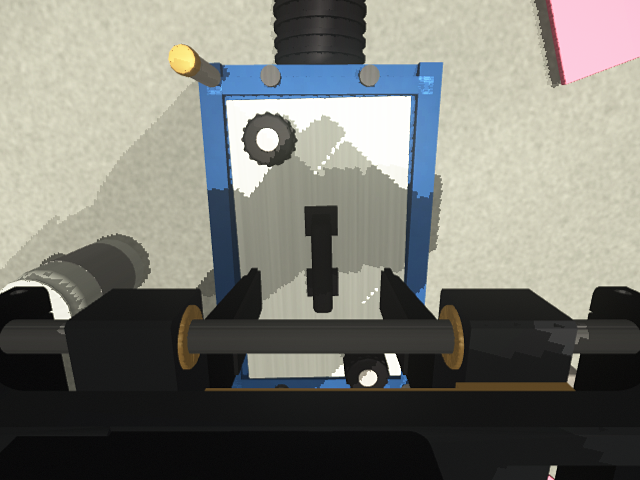

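The handle is centred between the fingers (column ~321). Descend and grip.

Emit:
jog_arm --motion '[[[-1,0,20],0],[[-1,0,40],0],[[-1,0,52],0],[[-1,0,58],0],[[-1,0,58],0]]'

```text
t: 14.85
eef_pos: [523.6, -170.8, 112.3]
tcp_rot: [-3.141, 0.001, 0.258]
ft_force: [-1.1, -0.2, 0.2]
opening: 0.631
grip_force: 0.0
```

Emit:
jog_arm --motion '[[[0,0,0],0],[[0,0,0],0],[[0,0,0],0],[[0,0,0],0],[[0,0,0],0]]' --grip 1.0

```text
t: 15.35
eef_pos: [523.7, -170.9, 112.9]
tcp_rot: [3.141, -0.0, 0.257]
ft_force: [0.6, 0.2, 0.6]
opening: 0.267
grip_force: 0.0
```

Emit:
jog_arm --motion '[[[0,0,-1],0],[[0,0,-2],0],[[0,0,-3],0],[[0,0,-3],0]]'

```text
t: 15.75
eef_pos: [523.4, -170.8, 115.5]
tcp_rot: [-3.141, 0.0, 0.257]
ft_force: [0.4, -0.1, -4.8]
opening: 0.126
grip_force: 29.9
```

```bash
python3 s.py
```

```text
15.75 [ 523.4 -170.8  115.5] [-3.141  0.     0.257] F [ 0.4 -0.1 -4.8] M [-0.011 -0.012  0.004] 29.947994649410248 0.12579712030132564 tau6 -0.00028705628210445866 q6 0.8787453865563183
```

Emit:
jog_arm --motion '[[[0,0,-2],0],[[0,0,-5],0],[[0,0,-8],0],[[0,0,-11],0],[[0,0,-14],0]]'

```text
t: 16.25
eef_pos: [523.7, -170.9, 130.0]
tcp_rot: [3.141, -0.0, 0.257]
ft_force: [-0.6, -0.3, -5.1]
opening: 0.121
grip_force: 29.9
```

```bash
python3 s.py
```

```text
16.25 [ 523.7 -170.9  130. ] [ 3.141 -0.     0.257] F [-0.6 -0.3 -5.1] M [-0.004 -0.011 -0.054] 29.948129653930664 0.12112171365658786 tau6 -0.0005923273783992045 q6 0.8787705516473392
```

Emit:
jog_arm --motion '[[[0,0,-15],0],[[0,0,-38],0],[[0,0,-62],0],[[0,0,-85],0],[[0,0,-100],0]]'

```text
t: 16.75
eef_pos: [523.8, -170.9, 231.5]
tcp_rot: [3.14, -0.001, 0.257]
ft_force: [0.1, -0.8, -4.8]
opening: 0.128
grip_force: 29.9
```

Emit:
jog_arm --motion '[[[10,-38,0],0.08],[[20,-76,0],0.16],[[30,-114,0],0.24],[[40,-152,0],0.257],[[48,-184,0],0.257]]'

```text
t: 17.25
eef_pos: [522.9, 21.1, 229.9]
tcp_rot: [3.142, -0.0, -0.001]
ft_force: [0.5, 0.2, -4.7]
opening: 0.125
grip_force: 30.0
```

```bash
python3 s.py; python3 g.py 529 226 0 0 0 230;  python3 - <<'E'
from h import *
p=read_camera("wrist");cv2.imwrite("pics/w5.png",p["img"]);np.save("w5.npy",p,allow_pickle=True)
print(proj(p,T([529,226,0],[(121,79,40),(121,-79,40),(-121,-79,40),(-121,79,40)])).round())
E
```

```text
17.25 [522.9  21.1 229.9] [ 3.142e+00 -0.000e+00 -1.000e-03] F [ 0.5  0.2 -4.7] M [ 0.004 -0.082  0.021] 29.967198371887207 0.12490602655618258 tau6 -0.6038957834243774 q6 1.4854825626345365
[522.9  21.1 229.9] shift 5.940436329674517 -204.8622940309793 -0.06766672228505399 turn -0.0005467853740059869 op 0.12490602655618258 t 17.25
[[-11.  76.]
 [174.  76.]
 [198. 331.]
 [ 44. 332.]]
```

View pics/w5.png

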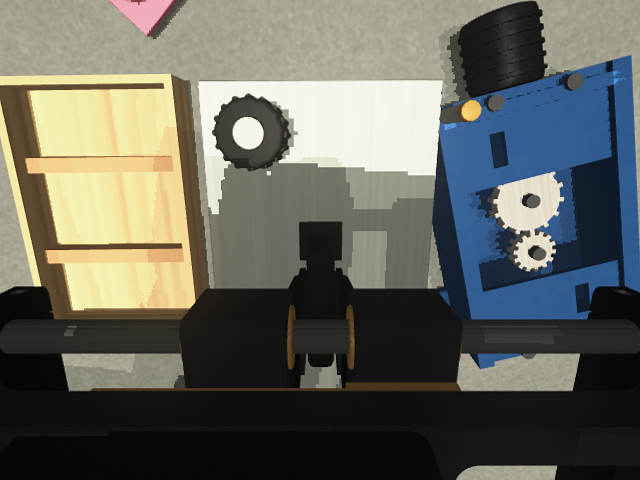

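The cover is held square and the tray is visible. Its far-right outer corner is at (171,74), and the battens are at rows ~164 and ~255. I'll fit the tray pose.

Run:
```python
from h import *
p=np.load("w5.npy",allow_pickle=True).item()
P=[(121,-79,40),(114,-72,40),(45,-72,27),(-45,-72,27)]
print(proj(p,T([529,226,0],P+[(52,-72,27),(38,-72,27),(-38,-72,27),(-52,-72,27),(-114,-72,40)])).round())
U=[(171,74),(164,85),(172,164),(183,254)]
q,r=fit([(p,P,U)],[529,226,0]);print(q,r.round(1).tolist())
c=p["img"][50:330,0:230];cv2.imwrite("pics/w5c.png",cv2.resize(c,(492*1,600),interpolation=cv2.INTER_CUBIC))
```

```text
[[174.  76.]
 [167.  85.]
 [180. 166.]
 [189. 257.]
 [179. 158.]
 [181. 173.]
 [188. 250.]
 [190. 263.]
 [191. 325.]]
[ 5.32290803e+02  2.31361117e+02 -2.50755589e-02] [[-0.0, 0.3], [-0.5, -2.1], [3.5, 0.0], [-0.5, 1.3]]
```

View pics/w5c.png

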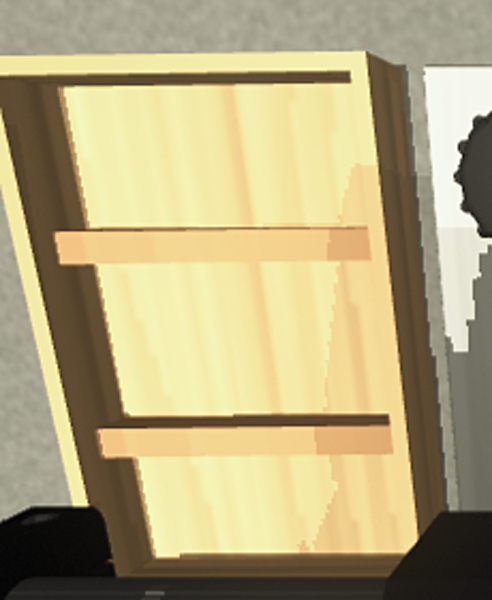

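```bash
python3 - <<'E'
from h import *
p=np.load("w5.npy",allow_pickle=True).item()
P=[(121,-79,40),(114,-72,40),(52,72,27),(38,72,27),(-38,72,27),(-52,72,27)]
U=[(172,74),(164,84),(25,158),(27,173),(45,250.5),(47,263)]
q,r=fit([(p,P,U)],[529,226,0]);print(q,r.round(1).tolist())
E
python3 g.py 530 228 0 0 0 110
```

```text
[5.29652002e+02 2.26684765e+02 8.31424244e-03] [[-0.3, 0.3], [0.5, -0.8], [-0.3, 0.1], [0.9, 0.2], [-0.8, -0.3], [0.0, 0.5]]
[522.6  24.6 229.9] shift 7.680295865988573 -203.43476163864312 119.94409459948886 turn 0.0011496327425752906 op 0.12303071254479735 t 17.3
```

Emit:
jog_arm --motion '[[[2,-40,0],0],[[4,-80,0],0],[[5,-120,0],0],[[6,-160,0],0],[[7,-195,0],0]]'

```text
t: 17.8
eef_pos: [530.0, 216.1, 229.8]
tcp_rot: [-3.142, -0.0, 0.0]
ft_force: [1.1, 0.3, -5.0]
opening: 0.123
grip_force: 30.0
```

```bash
python3 g.py 529.7 226.7 0.008 0 0 80; python3 s.py
```

```text
[530.  216.1 229.8] shift -0.32166925392330825 -10.569792413493756 149.82095454155092 turn -0.00777051848849996 op 0.12259909008770517 t 17.8
17.8 [530.  216.1 229.8] [-3.142 -0.     0.   ] F [ 1.1  0.3 -5. ] M [-0.024  0.006 -0.041] 29.99416619539261 0.12259909008770517 tau6 -0.8488543890416622 q6 1.842384558413402
```

Emit:
jog_arm --motion '[[[0,-7,10],0],[[0,-7,40],0],[[0,-7,75],0],[[0,-7,105],0],[[0,-7,125],0]]'

```text
t: 18.3
eef_pos: [529.6, 220.5, 102.4]
tcp_rot: [3.141, 0.002, -0.0]
ft_force: [0.1, -1.2, -4.0]
opening: 0.123
grip_force: 30.0
```

```bash
python3 g.py 529.7 226.7 0.008 0 0 75; python3 s.py
```

```text
[529.6 220.5 102.4] shift 0.14241243488613486 -6.2294950270904605 27.414352906227023 turn -0.008386923572982312 op 0.12255813775511755 t 18.3
18.3 [529.6 220.5 102.4] [ 3.141e+00  2.000e-03 -0.000e+00] F [ 0.1 -1.2 -4. ] M [ 0.056  0.027 -0.   ] 29.99639868736267 0.12255813775511755 tau6 -0.00034807252632163 q6 1.8508649596248983
```

Emit:
jog_arm --motion '[[[0,-6,0],0],[[0,-6,10],0],[[0,-6,18],0],[[0,-6,24],0],[[0,-6,26],0]]'

```text
t: 18.8
eef_pos: [530.3, 227.2, 78.4]
tcp_rot: [3.141, 0.0, -0.0]
ft_force: [0.0, -1.0, -3.7]
opening: 0.125
grip_force: 30.0
```

```bash
python3 g.py 529.7 226.7 0.008 0 0 71; python3 s.py
```

```text
[530.3 227.2  78.4] shift -0.6003597393438681 0.48997821092118327 7.381842532791907 turn -0.008188695494999225 op 0.12501327908936063 t 18.8
18.8 [530.3 227.2  78.4] [ 3.141  0.    -0.   ] F [ 0.  -1.  -3.7] M [ 0.021 -0.004  0.04 ] 29.996357560157776 0.12501327908936063 tau6 -0.001960212830454111 q6 1.8614979626144792
```

Emit:
jog_arm --motion '[[[0,0,2],0],[[0,0,3],0],[[0,0,4],0],[[0,0,5],0],[[0,0,5],0]]'

```text
t: 19.3
eef_pos: [530.4, 227.3, 73.6]
tcp_rot: [3.141, -0.0, -0.0]
ft_force: [-0.8, -0.2, -4.9]
opening: 0.127
grip_force: 30.0
```

```bash
python3 s.py
```

```text
19.3 [530.4 227.3  73.6] [ 3.141 -0.    -0.   ] F [-0.8 -0.2 -4.9] M [ 0.007 -0.025  0.054] 29.996415674686432 0.12741488332032055 tau6 -0.0002677066640899284 q6 1.8615581534805417
```

Emit:
jog_arm --motion '[[[0,0,0.6],0],[[0,0,1.2],0],[[0,0,1.6],0],[[0,0,2],0],[[0,0,2],0]]'

```text
t: 19.8
eef_pos: [530.4, 227.3, 71.6]
tcp_rot: [3.142, -0.0, -0.0]
ft_force: [1.0, 0.3, -4.7]
opening: 0.124
grip_force: 30.0
```

```bash
python3 s.py
```

```text
19.8 [530.4 227.3  71.6] [ 3.142 -0.    -0.   ] F [ 1.   0.3 -4.7] M [-0.002 -0.    -0.023] 29.996308386325836 0.12381993381529569 tau6 0.0021010879572713748 q6 1.8615327393305203
```

Emit:
jog_arm --motion '[[[0,0,0.5],0],[[0,0,1],0],[[0,0,1.5],0],[[0,0,2],0],[[0,0,2],0]]'

```text
t: 20.3
eef_pos: [530.4, 227.3, 71.4]
tcp_rot: [-3.141, -0.001, -0.0]
ft_force: [-6.1, -3.1, 18.2]
opening: 0.123
grip_force: 30.0
```

```bash
python3 s.py
```

```text
20.3 [530.4 227.3  71.4] [-3.141e+00 -1.000e-03 -0.000e+00] F [-6.1 -3.1 18.2] M [-0.444  1.12   0.008] 29.999822974205017 0.12312456343040272 tau6 0.00021132679648872 q6 1.8615046418738816
```

It has landed at the expected height. Relax, open and retreat.

Emit:
jog_arm --motion '[[[0,0,-1],0],[[0,0,-1.5],0],[[0,0,-1.5],0]]'

```text
t: 20.6
eef_pos: [530.4, 227.3, 71.4]
tcp_rot: [3.142, -0.0, -0.0]
ft_force: [-3.2, -0.8, 5.7]
opening: 0.124
grip_force: 30.0
```

Emit:
jog_arm --motion '[[[0,0,0],0],[[0,0,0],0],[[0,0,0],0],[[0,0,0],0],[[0,0,0],0]]' --grip 0.4

```text
t: 21.1
eef_pos: [530.4, 227.3, 71.0]
tcp_rot: [3.142, 0.0, -0.0]
ft_force: [-0.0, 0.0, -0.0]
opening: 0.489
grip_force: 0.0
```

Emit:
jog_arm --motion '[[[0,0,-10],0],[[0,0,-35],0],[[0,0,-70],0],[[0,0,-105],0],[[0,0,-135],0]]'

```text
t: 21.6
eef_pos: [530.3, 227.3, 208.7]
tcp_rot: [-3.141, -0.001, -0.0]
ft_force: [0.3, -0.5, 0.7]
opening: 0.599
grip_force: 0.0
```

Emit:
jog_arm --motion '[[[-10,0,-10],0],[[-20,0,-20],0],[[-30,0,-30],0],[[-30,0,-30],0],[[-30,0,-30],0]]'

```text
t: 22.1
eef_pos: [500.1, 227.3, 235.7]
tcp_rot: [3.141, 0.0, 0.0]
ft_force: [0.0, -0.0, -0.8]
opening: 0.603
grip_force: 0.0
```

```bash
python3 s.py
python3 - <<'E'
from h import *
p=read_camera("wrist");cv2.imwrite("pics/w6.png",p["img"])
print(proj(p,T([529.7,226.7,.008],[(100,58,33),(100,-58,33),(-100,-58,33),(-100,58,33),(121,79,40),(121,-79,40)])).round())
E
```

```text
22.1 [500.1 227.3 235.7] [3.141 0.    0.   ] F [ 0.  -0.  -0.8] M [-0.044  0.1   -0.038] 0.0 0.6028819442733707 tau6 0.014305546937976032 q6 1.8772652448946043
[[256.  76.]
 [386.  74.]
 [379. 285.]
 [266. 286.]
 [228.  48.]
 [413.  46.]]
```

View pics/w6.png

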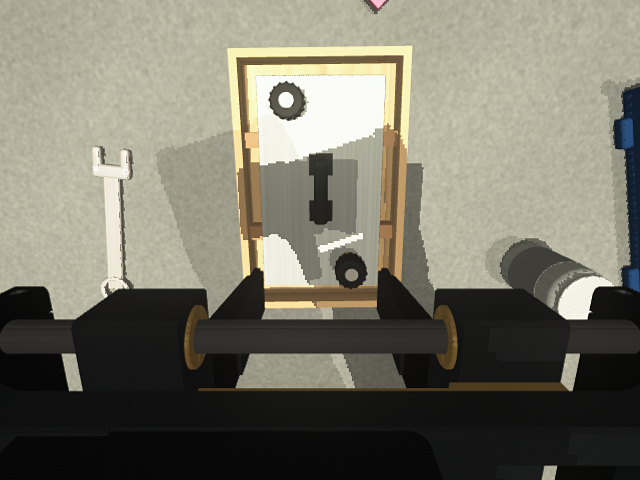

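The cover lies centred and square on both battens. Its corners at (256,76) and (384,74) match the prediction of (256,76) and (386,74). The arm is clear, so I'm handing in.

```bash
python3 -c "
from cell import job_done
print(job_done())"
```

```text
the job is handed in; nothing more can be done
None
```

Both thumbscrews were turned to their stops, and the cover was lifted off and laid flat and centred on the tray's battens. I handed the job in at about 22 s; no verdict came back, but the last picture showed the cover where it should be and the arm clear.

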